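Close a cartridge carton and hold its lip in a ratchet clamp

TASK

The glued cartridge carton in the clear ratchet clamp is still open: fold its small flap down first, then the large flap over it so that its lip hangs down over the wall facing the clamp's pad. Then pump the orange trigger, squeezing and releasing, until the sprung pad meets the lip, and squeeze on gently until the yellow band of the pad's stem has gone into the jaw but green still shows, never so hard that only red is left. Finish while still holding the trigger squeezed like this, do not let go, and leave the other things on the shelf where they are.

Things in the scene. Friction and masses are not known exactly. Their poses are not given: they have to be found in the camera images.
- clamp: Fixture, screwed down: white base plate 305 x 120 x 8 mm carrying all parts below. Origin: middle of its underside, on the surface; z up, x along the clamp (the way the jaw advances), y across. Offsets below are in this frame, in mm. Two clear acrylic cheeks (x -100 to -32, y +-20, up to z 100) carry the mechanism. All stands fixed on it but the flaps, trigger, jaw and pad.
- grip (a point): Middle of the back (-x) face of the fixed black grip behind the trigger, at x -91, z 144. The grip spans x -91 to -73, y +-13, z 80 to 160.
- carton (a point): Centre of the open top of the cardboard carton (x 100, y 0, z 60), fixed against a steel anvil (x 132 to 150, y +-45, up to z 52). Outer walls x 68 to 132, y +-45, from the base up to z 60; two cartridges stand inside, 9 mm below the rim.
- small_flap (a joint): Small cardboard flap, 54 mm along x (about x 100) by 38 mm, 2 mm thick, hinged along x on the rim of the carton's -y wall (y -45, z 60). 0 = folded flat over the carton (top face at z 62), grows as it opens, to 2.4 rad; pi/2 = upright, beyond that it leans out to -y; starts about 1.85 to 2.25. Stiff hinge: stays where left, under 1 N at its edge moves it.
- small_flap_edge (a point): Middle of the free edge of the small flap.
- large_flap (a joint): Large cardboard flap, 88 mm along y by 69 mm, 3 mm thick, hinged along y on the rim of the carton's +x wall (x 132, z 63). 0 = folded flat (top face at z 66), grows as it opens, to 2.6 rad; pi/2 = upright, beyond that it leans to +x over the anvil; starts about 2.1 to 2.45. Stiff hinge: stays where left, about 1 N at its edge moves it.
- large_flap_edge (a point): Middle of the free edge of the large flap, 69 mm from its hinge. A lip 30 mm long and 3 mm thick runs along this edge at a right angle; with the flap closed it hangs down outside the carton's -x wall (outer face at x 63, z 33 to 63).
- trigger_blade: The orange plastic trigger blade, 12 mm thick, 24 mm wide (y), standing up in front (+x) of the fixed black grip, its tip 69 mm from the hinge. Origin on its hinge (x -50, z 90).
- trigger_press (a point): Point to press on the trigger blade's front (+x) face, 55 mm above its hinge: about x -33, z 143 released, x -55 fully squeezed. From here to the back of the black grip is 58 mm released, 36 mm fully squeezed; a gripper from above can span both and close along x.
- trigger (a joint): 0 = released (blade leaning 0.2 rad to +x), 0.4 rad = fully squeezed towards the black grip. A spring returns it (2.5 to 4 N at the press point; driving the jaw adds 3 N; with the pad well pressed about 12 to 18 N in all). A pawl drives the jaw rod by 6 mm saw teeth: a full squeeze advances it about 12 mm (two teeth; at most 14). On release the trigger springs back, the jaw stays.
- jaw (a joint): Position of the jaw rod along x in m; it starts between about 0.010 and 0.038 and grows as it advances. It moves stiffly (4 N of friction). With the large flap closed the uncompressed pad meets the lip at about 0.059.
- pad (a joint): Compression of the sprung pad in m: 0 = free, 0.016 = bottomed (0.8 N per mm). The pad is a black block 50 mm wide, 36 mm high; its 26 mm thick stem shows between it and the steel jaw plate: next to the plate 4 mm yellow, then 7.5 mm green, then red. Pressed, the stem slides into the plate: at 0.004 the yellow is gone, at 0.0115 only red is left.
- pad_face (a point): Centre of the pad's pressing (+x) face, at z 37.
- console: Red handheld console lying flat, 90 x 190 x 18 mm, bystander.
- turtle: Ceramic green turtle figurine, 110 mm long, 57 mm high, bystander.
- cup: Stainless steel cup, 76 mm wide, 90 mm high, bystander.
- case: Closed black plastic carry case, 120 x 260 x 58 mm, bystander.
- cartridge_stand: Clear acrylic stand holding two cartridges edgewise, 60 x 90 x 72 mm, bystander.
- glue: White glue bottle, 40 mm wide, 110 mm high, bystander.
- screwdriver: Screwdriver lying flat, 160 mm long, bystander.

How it is judged:
On the way, in this order (a step that is already met when the one before it is completed fails the run):
1. the small flap is folded down while the large one is still open and the jaw has not been moved (value of joint small_flap below 0.12 rad and value of joint large_flap above 0.8 rad and distance of pad_face from where it was at the start of the episode below 0.005 m), for 0.1 s.
2. the large flap is folded down over the small one, before the jaw is moved (value of joint small_flap below 0.12 rad and value of joint large_flap below 0.1 rad and distance of pad_face from where it was at the start of the episode below 0.005 m), for 0.2 s.
3. the trigger has been squeezed and released again, and the jaw has advanced (value of joint each of small_flap, trigger below 0.12 rad and value of joint large_flap below 0.1 rad and distance of pad_face from where it was at the start of the episode above 0.005 m), for 0.05 s.
4. the pad presses on the lip: the yellow band is gone (value of joint small_flap below 0.12 rad and value of joint large_flap below 0.1 rad and value of joint pad above 0.004 m and contact force between the fingers and trigger_blade above 1 N), for 0.1 s.
At the end, for the whole second after the job is handed in: Both flaps are down (small within 0.12 rad, large within 0.10 rad), the pad presses on the lip with its spring compressed between 4 and 11.5 mm, and the fingers still press the trigger blade with more than 1 N, keeping it squeezed by more than 0.03 rad; no bystander has moved more than 30 mm (all of step 4 and value of joint pad below 0.0115 m and x of pad_face in the frame of clamp above 0.058 m and value of joint trigger above 0.03 rad and distance of each of console, turtle, cup, case, cartridge_stand, glue, screwdriver from where it was at the start of the episode below 0.03 m); the arm keeps its last pose, push and grip.
It fails at once if the pad is pressed so hard that the lip is crushed (spring compressed over 13.5 mm) (value of joint pad above 0.0135 m).
It fails at once if a bystander is pushed more than 30 mm (distance of any of console, turtle, cup, case, cartridge_stand, glue, screwdriver from where it was at the start of the episode above 0.03 m).
It also fails if it takes over 72 s, if anything falls off the work surface, if the arm or the gripper's body presses on something with over 40 N, if the wrist force passes 120 N, or if a joint passes its speed limit or range.

ROBOT

A 7-joint arm with a two-finger parallel gripper is mounted at the origin on the work surface. World frame = base frame: x ahead of the robot, y to its left, z up, the work surface at z = 0. Lengths are in m, angles in rad, forces in N, time in s.
With the tool pointing down it reaches from about 0.425 to 0.925 m from the base axis. Payload 6.8 kg.
Tool frame: the origin (TCP) lies on the front face of the gripper's body, between the roots of the fingers; the fingertips stand 73 mm ahead of it and the grasp point (between the pads) lies 54 mm ahead of it; z points along the fingers, y is the line along which they close (so a half turn about z gives the same grasp; the last joint's range is limited). The gripper opens to 85 mm and grips with 20 to 120 N. Pads are 22 mm wide; open, the fingers measure 114 mm over their backs; the gripper's body (76 mm by 85 mm) begins 54 mm behind the grasp point. The pads swing forward as they close: fully open they stand 13 mm farther back than shut.
Start: joints at [1.215, 0.477, 0.022, 1.555, -0.011, 1.109, -0.083], TCP at [0.166, -0.654, 0.304] pointing down, gripper open.
Joint ranges: [-2.96, 2.96], [-0.34, 2.1], [-1.41, 1.46], [0.24, 2.44], [-1.37, 4.51], [0.17, 1.92], [-2.96, 2.96]. Speed limits (rad/s): [2.39, 2.39, 3.14, 3.14, 3.14, 3.14, 3.14].

INTERFACE

Orientations are given as a unit quaternion [w, x, y, z].
In Python, from station import bot, optics gives the robot as it stands.
- The arm moves only by the tool drive_tool, never from a script. Its argument "deltas" is a list of rows, each an object with "gripper": the closure in counts, from 0 (fully open) to 255 (shut); "offset": the shift along the tool's x, y, z in units of 1000 mm (1.0 is 1000 mm), a list of three; "angular": the turn, a rotation vector about the tool's x, y, z in units of 45 degrees (1.0 is 45 degrees), a list of three. In form: [{"gripper": gripper, "offset": [dx, dy, dz], "angular": [rx, ry, rz]}, ...]. A call has 1 to 5 rows; each row is the pose to reach, as a shift and turn from the pose commanded when the call began, along the tool's axes at that moment; what a row does not reach only later rows make up. A row lasts 1/10 s, in which the tool goes at most 50 mm and 8.59 degrees, less where a joint would pass 70% of its speed; a pose out of reach is approached as far as the arm can. A call with a number of a shift or a turn outside -1 to 1 is refused whole. A call with a gripper value outside its range is refused whole. The fingers move at their own pace and stop on an object; "grip_force" is the grip in N (left out, the last holds). Time passes only in rows, so rows that repeat a pose let the fingers close. It gives the time, the measured TCP pose, the force, the opening and the grip force at its end, in the units of the state.
- bot.get_obs(): the state, without advancing time (a new reading comes with each control period).
- optics.read_camera(name): name is "scene" or "top" or "wrist"; returns the picture (384x512x3 uint8, blue, green, red); there is no depth.
- optics.camera_model(name): a dict with "fx", "fy", "cx", "cy" (pixels), "cam_to_world" (4x4, takes a point from camera to world coordinates). Camera axes: x right, y up, looking along -z (the intrinsics and any distortion apply to the point x, -y, -z); pixel columns grow to the right and rows downward; lengths in m; the calibration is good to about 2 mm. A picture is of the moment at which its call begins: read the wrist's pose just before it. camera_model takes no time and is no camera call; for the wrist camera it gives the pose at the moment of the call.
- bot.hand_in(): hands the job in; it is judged then, once.
The state is a dict: "t": time; "q": joint angles; "joint_vel": joint speeds; "joint_torque": joint torques, N m; "eef_pos": TCP position; "tool_rot": TCP orientation; "contact_force": force on the tool from outside, world axes, zero at the start; "torque": the same for the moment, N m; "gripper_width": opening from 0.0 (shut) to 1.0 (fully open); "grasp_force": force on a finger pad.
Only numpy, scipy, OpenCV 4.12 (cv2) and the standard library are available. Lean on these libraries where they do the work, as an engineer would, in place of code of your own. Each camera call takes 0.05 s, during which the arm holds its last target. There are 200 camera calls.

## Working session

There is one attempt and no reset: what is moved stays moved. The work goes in short steps, Python scripts to look and compute and a tool call to move; the robot and the scene stay as the last step left them, time stands still between calls to the robot, and variables do not carry over. Pictures are saved under pics/ and viewed, at most 10 in all, crops included, and the job is handed in when it is done.

Besides the shell and the picture viewer there is one more tool, called after ">>>" by a JSON object that holds its "method" and its "body", one argument or row to a line. drive_tool: Moves the arm, as the interface text tells. Its arguments: {"type":"object","properties":{"deltas":{"type":"array"},"grip_force":{"type":"number"}},"required":["deltas"]}

```bash
mkdir -p pics; ls
python3 - <<'E'
from station import bot, optics
import cv2
o=bot.get_obs();print({k:(v if not hasattr(v,'round') else v) for k,v in o.items()})
for n in("scene","top"):
    cv2.imwrite(f"pics/{n}0.png",optics.read_camera(n)); print(n,optics.camera_model(n))
E
```

```text
pics
{'t': 0.0, 'q': array([ 1.2148812 ,  0.47778263,  0.02231946,  1.55644471, -0.01148554,
        1.1092612 , -0.08310377]), 'joint_vel': array([-0.00168587, -0.00077765,  0.0001176 , -0.00046698, -0.00083077,
        0.00108311,  0.00108039]), 'joint_torque': array([ 4.36832543e-04, -5.96453118e+01,  1.60778023e+00, -2.81192797e+01,
        1.24076981e-02,  9.36728407e-03, -1.29799949e-05]), 'eef_pos': array([ 0.16546293, -0.65394377,  0.30293975]), 'tool_rot': array([-8.66363639e-04,  9.92330269e-01,  1.23611717e-01, -1.75518192e-04]), 'contact_force': array([ 0.61813122, -0.61356694,  0.51583554]), 'torque': array([ 0.01584447, -0.02647967,  0.03024493]), 'grasp_force': 0.0, 'gripper_width': 0.9992692893818533}
scene {'fx': 353.58819513158085, 'fy': 353.58819513158085, 'cx': 253.20619923798662, 'cy': 194.34568840909066, 'cam_to_world': array([[-0.17822762, -0.68254084,  0.7087827 ,  1.42810753],
       [ 0.98391967, -0.11504973,  0.13662229,  0.14184088],
       [-0.01170503,  0.72173511,  0.69207039,  0.90818873],
       [ 0.        ,  0.        ,  0.        ,  1.        ]])}
top {'fx': 358.38971881008797, 'fy': 358.38971881008797, 'cx': 254.80926639987612, 'cy': 194.01756427625608, 'cam_to_world': array([[ 0.01196603,  0.99860816, -0.05136687,  0.53653239],
       [-0.99988634,  0.01242093,  0.0085458 , -0.0225699 ],
       [ 0.00917193,  0.05125877,  0.99864329,  1.26035756],
       [ 0.        ,  0.        ,  0.        ,  1.        ]])}
```

View pics/top0.png

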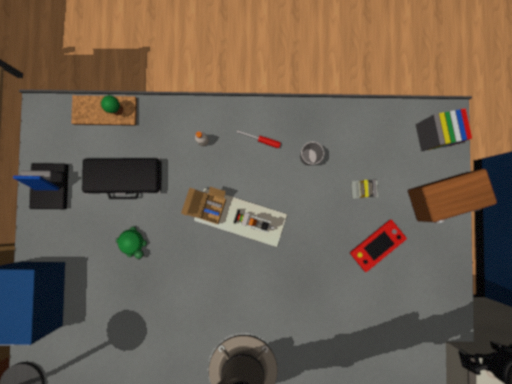

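View pics/scene0.png

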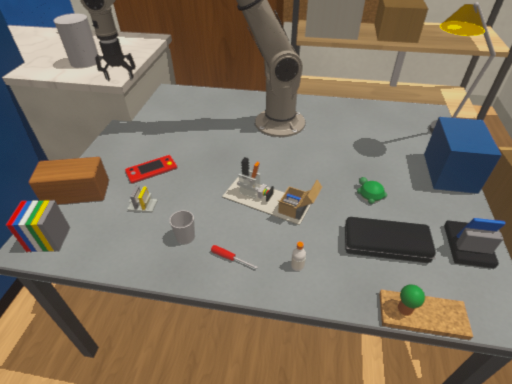

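The clamp lies near (240,215) in the top picture, with the carton at its left end (world +y). The trigger end is at right. I'll enlarge both views.

Run:
```python
import cv2,numpy as np
a=cv2.imread("pics/top0.png")[180:252,174:296];b=cv2.imread("pics/scene0.png")[150:226,215:330]
a=cv2.resize(a,None,fx=6,fy=6,interpolation=cv2.INTER_CUBIC);b=cv2.resize(b,None,fx=6,fy=6,interpolation=cv2.INTER_CUBIC)
cv2.imwrite("pics/ta.png",a);cv2.imwrite("pics/sb.png",b)
```

```text
(no output)
```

View pics/ta.png

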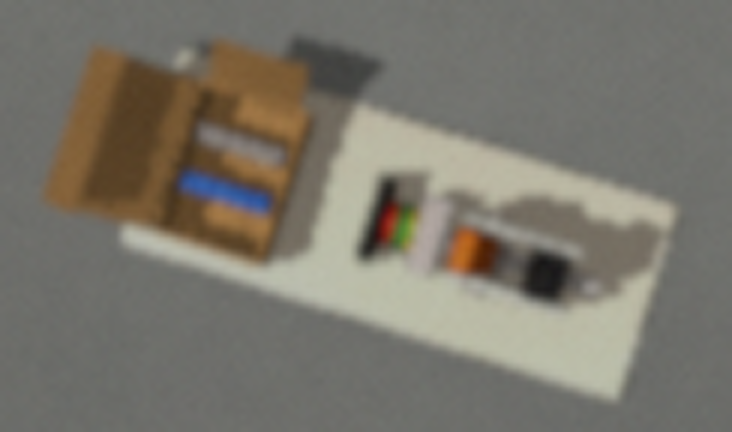

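View pics/sb.png

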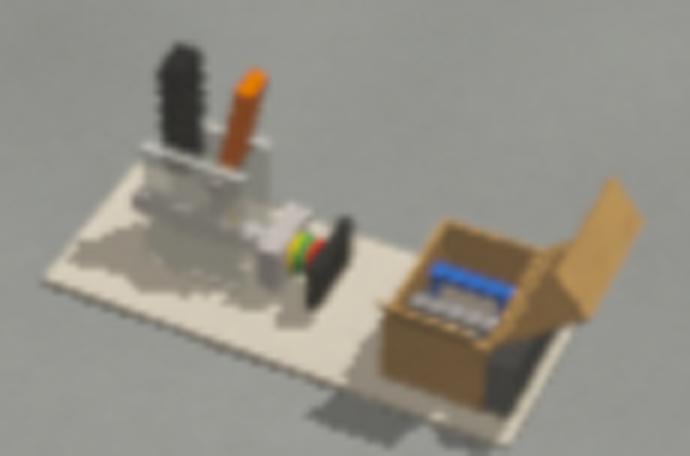

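```bash
cat > h.py <<'E'
import numpy as np, json
from scipy.spatial.transform import Rotation as R
from station import bot, optics
def proj(cm,P):
    T=cm["cam_to_world"];c=(np.asarray(P)-T[:3,3])@T[:3,:3]
    return np.array([cm["cx"]+cm["fx"]*c[0]/-c[2],cm["cy"]-cm["fy"]*c[1]/-c[2]])
def W(p,c):  # clamp mm -> world m ; p=x,y,yaw
    c=np.asarray(c,float)/1000;co,s=np.cos(p[2]),np.sin(p[2])
    return np.array([p[0]+co*c[0]-s*c[1],p[1]+s*c[0]+co*c[1],c[2]])
E
python3 - <<'E'
from h import *
from scipy.optimize import least_squares
ct,cs=optics.camera_model("top"),optics.camera_model("scene")
def sm(th,x): return [x,-45+38*np.cos(th),60+38*np.sin(th)]
def lg(th,y): return [132-69*np.cos(th),y,63+69*np.sin(th)]
obs=[("t",(676,207),[-152.5,-60,8]),("t",(618,400),[-152.5,60,8]),("t",(122,245),[152.5,60,8]),
("s",(42,280),[-152.5,-60,8]),("s",(505,442),[152.5,-60,8]),("s",(140,163),[-152.5,60,8]),
("t",(268,262),[68,45,60]),("t",(310,112),[68,-45,60]),("t",(547,276),[-82,0,160]),
("s",(182,50),[-82,0,160]),("s",(380,306),[68,-45,60]),("s",(447,222),[68,45,60]),
("t",(215,42),"s",127),("t",(308,65),"s",73),("t",(97,45),"l",-44),("t",(45,203),"l",44),("t",(378,240),"p",0)]
def f(v):
    r=[]
    for o in obs:
        c=o[2] if not isinstance(o[2],str) else sm(v[3],o[3]) if o[2]=="s" else lg(v[4],o[3]) if o[2]=="l" else [v[5]*1000-4,0,55]
        off=(174,180) if o[0]=="t" else (215,150)
        r+=list(proj(ct if o[0]=="t" else cs,W(v,c))-np.array(o[1])/6-off)
    return np.array(r)
s=least_squares(f,[0.47,0.05,1.4,2,2.3,.02],loss="soft_l1");print(s.x);print(f(s.x).reshape(-1,2).round(1))
E
```

```text
[0.5186496  0.01429373 1.27424253 2.20585341 2.3783204  0.0150733 ]
[[ 1.1 -0.2]
 [ 0.4  0.6]
 [-0.5 -0.3]
 [-0.4 -1.2]
 [-0.  -0.1]
 [-0.8 -0.8]
 [-1.8  0.7]
 [-0.5 -0. ]
 [-0.2  0.3]
 [-0.2  0.6]
 [ 0.4  0.9]
 [-0.3 -1.1]
 [-0.4 -0.8]
 [-0.2  0.4]
 [-0.   0. ]
 [ 0.  -0.1]
 [ 0.3 -3.4]]
```

```bash
cat >> h.py <<'E'
p=(0.5187,0.0143,1.274)
TR=R.from_euler("z",p[2])*R.from_matrix(np.array([[0,-1,0],[-1,0,0],[0,0,-1.]])) # tool y=-clamp x, z down
def now():
    o=bot.get_obs();q=o["tool_rot"];r=R.from_quat([q[1],q[2],q[3],q[0]]);return o,r
def here():
    o,r=now();d=o["eef_pos"];c,s=np.cos(p[2]),np.sin(p[2]);dx,dy=d[0]-p[0],d[1]-p[1]
    print("t",round(o["t"],2),"tip clamp",np.round([1000*(c*dx+s*dy),1000*(-s*dx+c*dy),1000*d[2]-73],1),"F",o["contact_force"].round(1),"w",round(o["gripper_width"],3),"q",o["q"].round(2))
def go(c):   # clamp mm of tip -> tool offset
    o,r=now();t=W(p,np.add(c,[0,0,73]));print("off",r.inv().apply(t-o["eef_pos"]).round(3),"ang",((r.inv()*TR).as_rotvec()/(np.pi/4)).round(3))
E
python3 -c "
from h import *
here();go([90,-100,190])"
```

```text
t 0.1 tip clamp [-742.4  142.4  230. ] F [ 0.3 -0.4 -0.6] w 0.999 q [ 1.21  0.48  0.02  1.56 -0.01  1.11 -0.08]
off [ 0.639 -0.586  0.041] ang [-0.002  0.001  0.693]
```

>>> {"method": "drive_tool", "body": {
  "deltas": [
    {"gripper":255,"offset":[0.639,-0.586,0.0],"angular":[0,0,0.693]},
    {"gripper":255,"offset":[0.639,-0.586,0.0],"angular":[0,0,0.693]},
    {"gripper":255,"offset":[0.639,-0.586,0.0],"angular":[0,0,0.693]},
    {"gripper":255,"offset":[0.639,-0.586,0.0],"angular":[0,0,0.693]},
    {"gripper":255,"offset":[0.639,-0.586,0.0],"angular":[0,0,0.693]}
  ],
  "grip_force": 30
}}

```text
t: 0.6
eef_pos: [0.3032, -0.4438, 0.3036]
tool_rot: [-0.0, 0.989, -0.149, -0.0]
contact_force: [1.0, -0.9, 0.3]
gripper_width: 0.149
grasp_force: 0.0
```

```bash
python3 -c "
from h import *
here();go([90,-100,190])"
```

```text
t 0.6 tip clamp [-501.1   72.1  230.6] F [ 1.  -0.9  0.3] w 0.149 q [ 0.82  0.25  0.04  1.89 -0.01  1.   -1.  ]
off [ 0.171 -0.591  0.041] ang [-0.     0.001 -0.003]
```

>>> {"method": "drive_tool", "body": {
  "deltas": [
    {"gripper":255,"offset":[0.171,-0.591,0.0],"angular":[0,0,0]},
    {"gripper":255,"offset":[0.171,-0.591,0.0],"angular":[0,0,0]},
    {"gripper":255,"offset":[0.171,-0.591,0.0],"angular":[0,0,0]},
    {"gripper":255,"offset":[0.171,-0.591,0.0],"angular":[0,0,0]},
    {"gripper":255,"offset":[0.171,-0.591,0.0],"angular":[0,0,0]}
  ]
}}

```text
t: 1.1
eef_pos: [0.4396, -0.2345, 0.3039]
tool_rot: [0.0, 0.989, -0.148, -0.0]
contact_force: [1.0, -0.9, 0.8]
gripper_width: 0.001
grasp_force: 0.0
```

```bash
python3 -c "
from h import *
here();go([90,-100,190])"
```

```text
t 1.1 tip clamp [-261.1    2.8  230.9] F [ 1.  -0.9  0.8] w 0.001 q [ 0.47  0.19 -0.12  1.96  0.03  0.99 -1.53]
off [ 0.103 -0.351  0.041] ang [0. 0. 0.]
```

>>> {"method": "drive_tool", "body": {
  "deltas": [
    {"gripper":255,"offset":[0.103,-0.351,0.0],"angular":[0,0,0]},
    {"gripper":255,"offset":[0.103,-0.351,0.0],"angular":[0,0,0]},
    {"gripper":255,"offset":[0.103,-0.351,0.0],"angular":[0,0,0]},
    {"gripper":255,"offset":[0.103,-0.351,0.0],"angular":[0,0,0]},
    {"gripper":255,"offset":[0.103,-0.351,0.0],"angular":[0,0,0]}
  ]
}}

```text
t: 1.6
eef_pos: [0.5771, -0.0259, 0.3037]
tool_rot: [0.0, 0.989, -0.148, -0.0]
contact_force: [-0.6, -0.7, 0.1]
gripper_width: 0.001
grasp_force: 0.0
```

```bash
python3 -c "
from h import *
here();go([90,-100,160])"
```

```text
t 1.6 tip clamp [-21.3 -67.6 230.7] F [-0.6 -0.7  0.1] w 0.001 q [ 0.13  0.33 -0.25  1.78  0.09  1.04 -2.01]
off [ 0.032 -0.111  0.071] ang [0. 0. 0.]
```

>>> {"method": "drive_tool", "body": {
  "deltas": [
    {"gripper":255,"offset":[0.037,-0.111,0.0],"angular":[0,0,0]},
    {"gripper":255,"offset":[0.037,-0.111,0.0],"angular":[0,0,0]},
    {"gripper":255,"offset":[0.037,-0.111,0.05],"angular":[0,0,0]},
    {"gripper":255,"offset":[0.037,-0.111,0.1],"angular":[0,0,0]},
    {"gripper":255,"offset":[0.037,-0.111,0.147],"angular":[0,0,0]}
  ]
}}

```text
t: 2.1
eef_pos: [0.6444, 0.0689, 0.155]
tool_rot: [-0.0, 0.989, -0.147, 0.0]
contact_force: [1.0, -0.6, 0.4]
gripper_width: 0.002
grasp_force: 0.0
```

Run:
```python
from h import *
import cv2
here()
for n,(a,b,c,d) in dict(top=(180,255,164,286),scene=(120,226,195,355)).items():
    cv2.imwrite(f"pics/{n}1.png",cv2.resize(optics.read_camera(n)[a:b,c:d],None,fx=5,fy=5,interpolation=cv2.INTER_CUBIC))
a,b=cv2.imread("pics/top1.png"),cv2.imread("pics/scene1.png")
```

```text
t 2.1 tip clamp [  89.  -104.3   82. ] F [ 1.  -0.6  0.4] w 0.002 q [-0.03  0.61 -0.24  1.73  0.18  0.83 -2.22]
```

View pics/scene1.png

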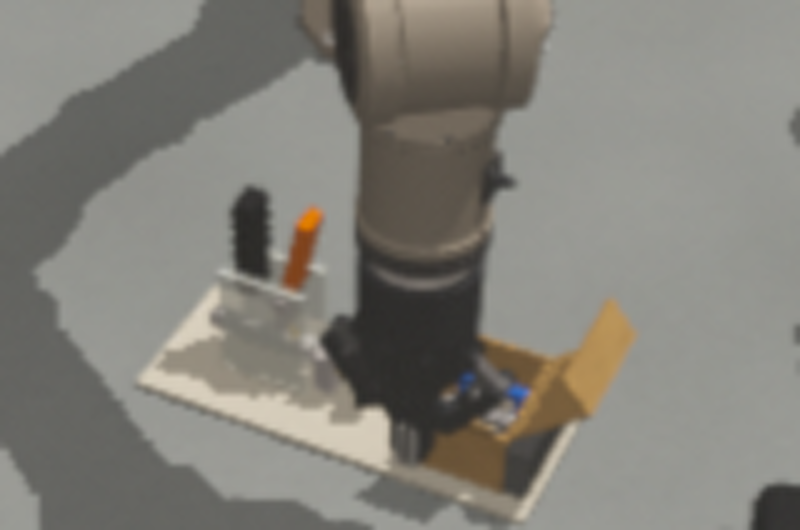

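Fingers (≈410,450) stand just outside the small flap's side. Now I sweep it over.

>>> {"method": "drive_tool", "body": {
  "deltas": [
    {"gripper":255,"offset":[-0.02,0,0.002],"angular":[0,0,0]},
    {"gripper":255,"offset":[-0.035,0,0.002],"angular":[0,0,0]},
    {"gripper":255,"offset":[-0.05,0,0.002],"angular":[0,0,0]},
    {"gripper":255,"offset":[-0.062,0,0.002],"angular":[0,0,0]},
    {"gripper":255,"offset":[-0.074,0,0.002],"angular":[0,0,0]}
  ]
}}

```text
t: 2.7
eef_pos: [0.5741, 0.0895, 0.1569]
tool_rot: [-0.0, 0.989, -0.148, 0.001]
contact_force: [1.0, -1.9, -0.1]
gripper_width: -0.002
grasp_force: 0.4
```

>>> {"method": "drive_tool", "body": {
  "deltas": [
    {"gripper":255,"offset":[-0.008,0,0.003],"angular":[0,0,0]},
    {"gripper":255,"offset":[-0.012,0,0.006],"angular":[0,0,0]},
    {"gripper":255,"offset":[-0.014,0,0.011],"angular":[0,0,0]},
    {"gripper":255,"offset":[-0.015,0,0.014],"angular":[0,0,0]},
    {"gripper":255,"offset":[-0.015,0,0.016],"angular":[0,0,0]}
  ]
}}

```text
t: 3.2
eef_pos: [0.5591, 0.0937, 0.1382]
tool_rot: [0.0, 0.989, -0.148, -0.0]
contact_force: [0.1, 0.4, 0.6]
gripper_width: 0.001
grasp_force: 0.3
```

Run:
```python
from h import *
import cv2
here()
cv2.imwrite("pics/w2.png",optics.read_camera("wrist"))
```

```text
t 3.2 tip clamp [ 87.8 -15.4  65.2] F [0.1 0.4 0.6] w 0.001 q [-0.08  0.53 -0.25  1.93  0.19  0.71 -2.31]
```

View pics/w2.png

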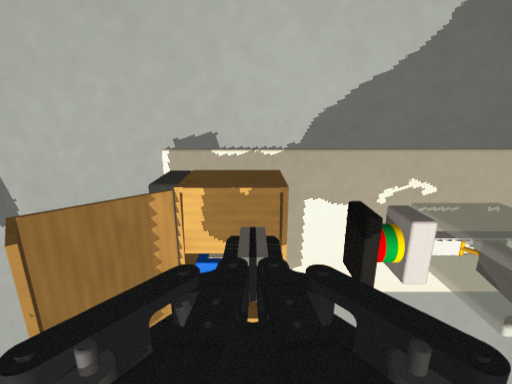

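The far carton wall (235,220) and blue cartridge (208,263) are visible. The flap is hidden under the fingers (sliver at 253,310). I press down until there's contact.

>>> {"method": "drive_tool", "body": {
  "deltas": [
    {"gripper":255,"offset":[0,0,0.002],"angular":[0,0,0]},
    {"gripper":255,"offset":[0,0,0.003],"angular":[0,0,0]},
    {"gripper":255,"offset":[0,0,0.004],"angular":[0,0,0]},
    {"gripper":255,"offset":[0,0,0.005],"angular":[0,0,0]},
    {"gripper":255,"offset":[0,0,0.005],"angular":[0,0,0]}
  ]
}}

```text
t: 3.75
eef_pos: [0.5593, 0.0937, 0.1346]
tool_rot: [0.0, 0.989, -0.148, 0.0]
contact_force: [-1.6, -1.2, 6.5]
gripper_width: -0.007
grasp_force: 3.3
```

>>> {"method": "drive_tool", "body": {
  "deltas": [
    {"gripper":255,"offset":[0,0,-0.05],"angular":[0,0,0]},
    {"gripper":255,"offset":[0,0,-0.1],"angular":[0,0,0]},
    {"gripper":255,"offset":[0,-0.03,-0.125],"angular":[0,0,0]},
    {"gripper":255,"offset":[-0.015,-0.09,-0.125],"angular":[0,0,0]},
    {"gripper":255,"offset":[-0.015,-0.14,-0.125],"angular":[0,0,0]}
  ]
}}

```text
t: 4.25
eef_pos: [0.5832, 0.2217, 0.2607]
tool_rot: [-0.0, 0.989, -0.149, 0.001]
contact_force: [1.0, 0.7, -0.3]
gripper_width: -0.0
grasp_force: 0.0
```

Run:
```python
from h import *
import cv2
here();go([230,0,90])
cv2.imwrite("pics/t3.png",optics.read_camera("top")[170:260,150:300])
cv2.imwrite("pics/w3.png",np.hstack([cv2.resize(optics.read_camera("wrist"),None,fx=.8,fy=.8),cv2.resize(cv2.imread("pics/t3.png"),(390,307),interpolation=cv2.INTER_CUBIC)])[:,:800])
```

```text
t 4.25 tip clamp [217.2  -1.1 187.7] F [ 1.   0.7 -0.3] w -0.0 q [-0.23  0.45 -0.31  1.71  0.16  1.   -2.47]
off [-0.001 -0.013  0.098] ang [-0.002 -0.003 -0.002]
```

View pics/w3.png

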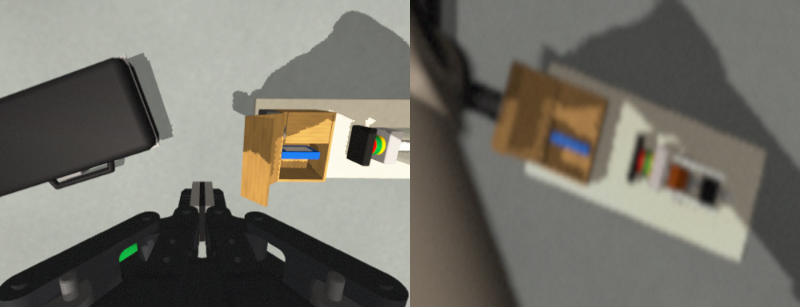

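Small flap is flat: in the right-hand view only one cartridge is left uncovered, at (570,140). Now the large flap: descend outside it, then push.

>>> {"method": "drive_tool", "body": {
  "deltas": [
    {"gripper":255,"offset":[0,-0.013,0.03],"angular":[0,0,0]},
    {"gripper":255,"offset":[0,-0.013,0.07],"angular":[0,0,0]},
    {"gripper":255,"offset":[0,-0.013,0.098],"angular":[0,0,0]},
    {"gripper":255,"offset":[0,0.01,0.098],"angular":[0,0,0]},
    {"gripper":255,"offset":[0,0.03,0.098],"angular":[0,0,0]}
  ]
}}

```text
t: 4.85
eef_pos: [0.5743, 0.1938, 0.1607]
tool_rot: [-0.002, 0.989, -0.147, 0.0]
contact_force: [0.8, 3.0, 3.4]
gripper_width: 0.001
grasp_force: 1.3
```

>>> {"method": "drive_tool", "body": {
  "deltas": [
    {"gripper":255,"offset":[0,0.02,0],"angular":[0,0,0]},
    {"gripper":255,"offset":[0,0.035,0],"angular":[0,0,0]},
    {"gripper":255,"offset":[0,0.05,0],"angular":[0,0,0]},
    {"gripper":255,"offset":[0,0.062,0],"angular":[0,0,0]},
    {"gripper":255,"offset":[0,0.07,0],"angular":[0,0,0]}
  ]
}}

```text
t: 5.35
eef_pos: [0.5535, 0.1231, 0.1613]
tool_rot: [0.0, 0.989, -0.149, 0.0]
contact_force: [0.9, 0.4, 0.7]
gripper_width: -0.001
grasp_force: 0.4
```

Run:
```python
from h import *
import cv2
here()
cv2.imwrite("pics/t4.png",optics.read_camera("scene")[150:240,225:355])
cv2.imwrite("pics/w4.png",np.hstack([cv2.resize(optics.read_camera("wrist"),None,fx=.8,fy=.8),cv2.resize(cv2.imread("pics/t4.png"),(390,307),interpolation=cv2.INTER_CUBIC)])[:,:800])
```

```text
t 5.35 tip clamp [114.3  -1.5  88.3] F [0.9 0.4 0.7] w -0.001 q [-0.11  0.49 -0.29  1.92  0.2   0.75 -2.37]
```

View pics/w4.png

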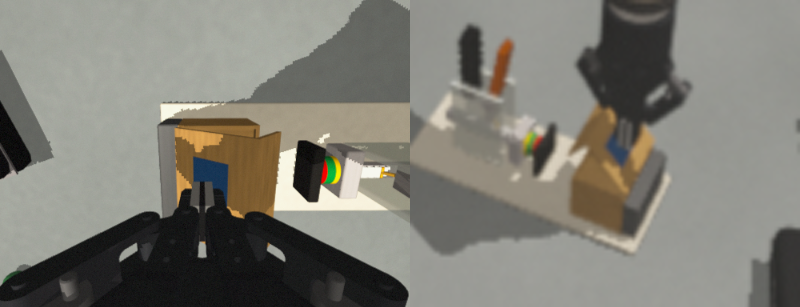

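The large flap is about half closed, with its blue label up at (210,180) and the fingers on it. I keep sweeping, then press down.

>>> {"method": "drive_tool", "body": {
  "deltas": [
    {"gripper":255,"offset":[0,0.012,0.0],"angular":[0,0,0]},
    {"gripper":255,"offset":[0,0.022,0.004],"angular":[0,0,0]},
    {"gripper":255,"offset":[0,0.028,0.01],"angular":[0,0,0]},
    {"gripper":255,"offset":[0,0.03,0.016],"angular":[0,0,0]},
    {"gripper":255,"offset":[0,0.03,0.02],"angular":[0,0,0]}
  ]
}}

```text
t: 5.95
eef_pos: [0.5445, 0.0958, 0.1399]
tool_rot: [0.0, 0.989, -0.148, -0.001]
contact_force: [0.3, 0.1, 0.4]
gripper_width: 0.005
grasp_force: 0.2
```

>>> {"method": "drive_tool", "body": {
  "deltas": [
    {"gripper":255,"offset":[0,0,0.002],"angular":[0,0,0]},
    {"gripper":255,"offset":[0,0,0.004],"angular":[0,0,0]},
    {"gripper":255,"offset":[0,0,0.005],"angular":[0,0,0]},
    {"gripper":255,"offset":[0,0,0.006],"angular":[0,0,0]},
    {"gripper":255,"offset":[0,0,0.006],"angular":[0,0,0]}
  ]
}}

```text
t: 6.45
eef_pos: [0.5448, 0.0964, 0.1376]
tool_rot: [0.001, 0.989, -0.148, -0.0]
contact_force: [-11.4, -3.3, 31.5]
gripper_width: 0.001
grasp_force: 15.7
```

Run:
```python
from h import *
import cv2
here()
```

```text
t 6.45 tip clamp [86.2 -0.9 64.6] F [-11.4  -3.3  31.5] w 0.001 q [-0.07  0.51 -0.27  1.96  0.21  0.69 -2.34]
```

Flap top met at 64.6 mm under 31 N, so it is flat. Now I lift and take the closed fingers in front of the trigger, to pump it by pushing towards the grip.

>>> {"method": "drive_tool", "body": {
  "deltas": [
    {"gripper":255,"offset":[0,0,-0.03],"angular":[0,0,0]},
    {"gripper":255,"offset":[0,0,-0.075],"angular":[0,0,0]},
    {"gripper":255,"offset":[0,0.03,-0.08],"angular":[0,0,0]},
    {"gripper":255,"offset":[0,0.07,-0.08],"angular":[0,0,0]},
    {"gripper":255,"offset":[0,0.08,-0.08],"angular":[0,0,0]}
  ]
}}

```text
t: 6.95
eef_pos: [0.5205, 0.016, 0.2149]
tool_rot: [0.001, 0.989, -0.15, -0.0]
contact_force: [0.7, -0.1, 0.1]
gripper_width: 0.001
grasp_force: 0.0
```

```bash
cat >> h.py <<'E'
import cv2
def strip(z=50,y=0,x0=0,x1=90,name="wrist",save=None):
    here();cm=optics.camera_model(name);im=optics.read_camera(name)
    if save: cv2.imwrite(save,im)
    hsv=cv2.cvtColor(im,cv2.COLOR_BGR2HSV);s=""
    for x in np.arange(x0,x1,1.0):
        u,v=np.round(proj(cm,W(p,[x,y,z]))).astype(int)
        if not(0<=u<512 and 0<=v<384): s+="?";continue
        h,S,V=map(int,hsv[v,u])
        s+="k" if V<50 else "." if S<80 else "R" if h<8 or h>170 else "b" if h<19 else "Y" if h<38 else "G" if h<90 else "o"
    print(z,y,x0,s)
    return im
E
python3 - <<'E'
from h import *
im=strip(save="pics/w5.png");go([15,0,138])
hsv=cv2.cvtColor(im,cv2.COLOR_BGR2HSV);cm=optics.camera_model("wrist")
for n,lo,hi in(("R",0,7),("Y",22,36),("G",40,85)):
    m=cv2.inRange(hsv,(lo,150,80),(hi,255,255));v,u=np.nonzero(m)
    if len(u):print(n,len(u),np.percentile(u,[2,50,98]),np.percentile(v,[2,50,98]))
for x in(0,20,40,63):print(x,proj(cm,W(p,[x,0,50])).round(0))
E
```

```text
t 6.95 tip clamp [  2.2  -1.2 141.9] F [ 0.7 -0.1  0.1] w 0.001 q [ 0.09  0.35 -0.29  1.99  0.14  0.82 -2.15]
50 0 0 GGYbRRRRRRkkkkkkkk.......................................bbbbbbbbbbbYYbbbYbbbbbbbbbYbbbbbo
off [-0.001 -0.013  0.004] ang [ 0.003  0.001 -0.006]
R 187 [244. 248. 251.] [180. 193. 206.]
Y 145 [252. 262. 308.] [180. 194. 206.]
G 333 [  0. 253. 259.] [181.64 204.   352.36]
0 [254. 199.]
20 [232. 200.]
40 [209. 200.]
63 [184. 200.]
```

View pics/w5.png

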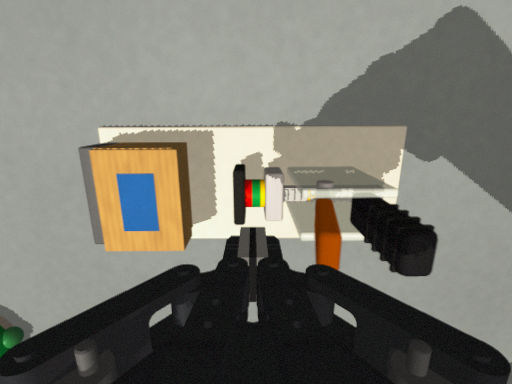

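The carton is closed: label at (138,200), lip edge at x≈188 px. The stem is clear: red 248, green 257, yellow 263, pad face at ~236. Orange blade at (327,235). First squeeze.

>>> {"method": "drive_tool", "body": {
  "deltas": [
    {"gripper":255,"offset":[-0.001,0.018,0.003],"angular":[0,0,0]},
    {"gripper":255,"offset":[-0.001,0.025,0.003],"angular":[0,0,0]},
    {"gripper":255,"offset":[-0.001,0.032,0.003],"angular":[0,0,0]},
    {"gripper":255,"offset":[-0.001,0.04,0.003],"angular":[0,0,0]},
    {"gripper":255,"offset":[-0.001,0.04,0.003],"angular":[0,0,0]}
  ]
}}

```text
t: 7.5
eef_pos: [0.5099, -0.0162, 0.2125]
tool_rot: [-0.001, 0.989, -0.147, 0.001]
contact_force: [1.0, 4.5, 2.5]
gripper_width: 0.0
grasp_force: 1.9
```

```bash
python3 -c "
from h import *
strip()"
```

```text
t 7.5 tip clamp [-31.8  -0.5 139.5] F [1.  4.5 2.5] w 0.0 q [ 0.15  0.34 -0.28  2.02  0.13  0.8  -2.08]
50 0 0 YYYYGGGGGGGbRRRRRRkkkkkkkkkkk........................bbbbbbbbbbbbbbbbbbYbYbYYYYbYbYbbbbYbb
```

>>> {"method": "drive_tool", "body": {
  "deltas": [
    {"gripper":255,"offset":[0,0.004,0],"angular":[0,0,0]},
    {"gripper":255,"offset":[0,0.004,0],"angular":[0,0,0]},
    {"gripper":255,"offset":[0,0.006,0],"angular":[0,0,0]},
    {"gripper":255,"offset":[0,0.006,0],"angular":[0,0,0]}
  ]
}}

```text
t: 7.95
eef_pos: [0.508, -0.0226, 0.2123]
tool_rot: [-0.001, 0.989, -0.147, 0.001]
contact_force: [2.2, 3.9, 5.1]
gripper_width: 0.0
grasp_force: 2.8
```

```bash
python3 -c "
from h import *
strip()"
```

```text
t 7.95 tip clamp [-38.4  -0.6 139.3] F [2.2 3.9 5.1] w 0.0 q [ 0.16  0.34 -0.28  2.02  0.13  0.8  -2.06]
50 0 0 ....YYYGGGGGGGGbRRRRRRkkkkkkkkkk...................bbbbbbbbbbbbbbbbbbbbbYbbbbYbbbbbbbbbbbb
```

>>> {"method": "drive_tool", "body": {
  "deltas": [
    {"gripper":255,"offset":[0,0.003,0],"angular":[0,0,0]},
    {"gripper":255,"offset":[0,0.003,0],"angular":[0,0,0]},
    {"gripper":255,"offset":[0,-0.02,0],"angular":[0,0,0]},
    {"gripper":255,"offset":[0,-0.04,0],"angular":[0,0,0]},
    {"gripper":255,"offset":[0,-0.04,0],"angular":[0,0,0]}
  ]
}}

```text
t: 8.5
eef_pos: [0.5187, 0.0164, 0.2113]
tool_rot: [0.0, 0.989, -0.146, -0.001]
contact_force: [0.2, 0.5, -0.3]
gripper_width: -0.001
grasp_force: 0.0
```

```bash
python3 -c "
from h import *
strip()"
```

```text
t 8.5 tip clamp [  2.    0.7 138.3] F [ 0.2  0.5 -0.3] w -0.001 q [ 0.09  0.36 -0.29  2.    0.14  0.81 -2.15]
50 0 0 .....YYYYGGGGGGGbRRRRRRkkkkkkkkkk.........................bbbbbbbbbbYYbYYYYbbbbbbbbbbbbb.o
```

>>> {"method": "drive_tool", "body": {
  "deltas": [
    {"gripper":255,"offset":[0.001,0.03,-0.001],"angular":[0,0,0]},
    {"gripper":255,"offset":[0.001,0.047,-0.001],"angular":[0,0,0]},
    {"gripper":255,"offset":[0.001,0.047,-0.001],"angular":[0,0,0]},
    {"gripper":255,"offset":[0.001,0.047,-0.001],"angular":[0,0,0]},
    {"gripper":255,"offset":[0.001,0.047,-0.001],"angular":[0,0,0]}
  ]
}}

```text
t: 9.05
eef_pos: [0.5066, -0.0282, 0.2128]
tool_rot: [-0.002, 0.989, -0.147, 0.001]
contact_force: [3.9, 11.9, -2.7]
gripper_width: 0.002
grasp_force: 5.9
```

>>> {"method": "drive_tool", "body": {
  "deltas": [
    {"gripper":255,"offset":[0,-0.03,0],"angular":[0,0,0]},
    {"gripper":255,"offset":[0,-0.047,0],"angular":[0,0,0]},
    {"gripper":255,"offset":[0,-0.047,0],"angular":[0,0,0]},
    {"gripper":255,"offset":[0,-0.047,0],"angular":[0,0,0]}
  ]
}}

```text
t: 9.45
eef_pos: [0.5191, 0.0126, 0.2123]
tool_rot: [0.001, 0.989, -0.148, -0.001]
contact_force: [0.1, -0.1, 0.2]
gripper_width: 0.005
grasp_force: 0.0
```

```bash
python3 -c "
from h import *
strip()"
```

```text
t 9.45 tip clamp [ -1.5  -0.8 139.3] F [ 0.1 -0.1  0.2] w 0.005 q [ 0.1   0.35 -0.29  2.    0.14  0.81 -2.14]
50 0 0 ..................YYYYGGGGGGGbRRRRRRkkkkkkkkkk............bYYbbbbbbbbbbYbYYYbbbbYYYbbbbbbo
```

>>> {"method": "drive_tool", "body": {
  "deltas": [
    {"gripper":255,"offset":[-0.001,0.027,0],"angular":[0,0,0]},
    {"gripper":255,"offset":[-0.001,0.043,0],"angular":[0,0,0]},
    {"gripper":255,"offset":[-0.001,0.043,0],"angular":[0,0,0]},
    {"gripper":255,"offset":[-0.001,0.043,0],"angular":[0,0,0]},
    {"gripper":255,"offset":[-0.001,0.043,0],"angular":[0,0,0]}
  ]
}}

```text
t: 10.0
eef_pos: [0.5064, -0.0272, 0.2131]
tool_rot: [-0.0, 0.989, -0.148, 0.0]
contact_force: [0.8, 3.2, 1.8]
gripper_width: 0.004
grasp_force: 2.0
```

>>> {"method": "drive_tool", "body": {
  "deltas": [
    {"gripper":255,"offset":[0,-0.03,0],"angular":[0,0,0]},
    {"gripper":255,"offset":[0,-0.043,0],"angular":[0,0,0]},
    {"gripper":255,"offset":[0,-0.043,0],"angular":[0,0,0]},
    {"gripper":255,"offset":[0,-0.043,0],"angular":[0,0,0]}
  ]
}}

```text
t: 10.4
eef_pos: [0.5184, 0.0135, 0.2126]
tool_rot: [0.001, 0.989, -0.148, -0.001]
contact_force: [0.1, -0.8, -1.1]
gripper_width: -0.001
grasp_force: 0.0
```

```bash
python3 -c "
from h import *
strip()"
```

```text
t 10.4 tip clamp [-9.000e-01  1.000e-01  1.396e+02] F [ 0.1 -0.8 -1.1] w -0.001 q [ 0.1   0.35 -0.29  2.    0.14  0.81 -2.14]
50 0 0 ..............................YYYYGGGGGGGGRRRRRRRkkkkkkkkkbbbbYbbbbbbYbbbYYbbbbbbYbYbYbbbo
```

The pad is at the lip, with the stem still fully out. Now the final gradual squeeze, watching the bands.

>>> {"method": "drive_tool", "body": {
  "deltas": [
    {"gripper":255,"offset":[0,0.015,0],"angular":[0,0,0]},
    {"gripper":255,"offset":[0,0.022,0],"angular":[0,0,0]},
    {"gripper":255,"offset":[0,0.027,0],"angular":[0,0,0]},
    {"gripper":255,"offset":[0,0.03,0],"angular":[0,0,0]},
    {"gripper":255,"offset":[0,0.03,0],"angular":[0,0,0]}
  ]
}}

```text
t: 10.95
eef_pos: [0.5104, -0.0144, 0.2135]
tool_rot: [-0.0, 0.989, -0.148, 0.001]
contact_force: [1.3, 4.5, 3.3]
gripper_width: 0.002
grasp_force: 2.0
```

```bash
python3 -c "
from h import *
strip()"
```

```text
t 10.95 tip clamp [-29.9  -0.5 140.5] F [1.3 4.5 3.3] w 0.002 q [ 0.15  0.34 -0.29  2.02  0.13  0.8  -2.08]
50 0 0 ...................................YYYYGGGGGGGYRRRRRRRkkkkkkkkkkkbbbbbbYYbbbbbbbbbbbbbYYbb
```

>>> {"method": "drive_tool", "body": {
  "deltas": [
    {"gripper":255,"offset":[0,0.003,0],"angular":[0,0,0]},
    {"gripper":255,"offset":[0,0.006,0],"angular":[0,0,0]},
    {"gripper":255,"offset":[0,0.006,0],"angular":[0,0,0]},
    {"gripper":255,"offset":[0,0.006,0],"angular":[0,0,0]}
  ]
}}

```text
t: 11.4
eef_pos: [0.509, -0.0193, 0.2134]
tool_rot: [-0.0, 0.989, -0.147, 0.001]
contact_force: [2.0, 4.5, 5.2]
gripper_width: -0.001
grasp_force: 2.7
```

```bash
python3 -c "
from h import *
strip()"
```

```text
t 11.4 tip clamp [-35.   -0.5 140.4] F [2.  4.5 5.2] w -0.001 q [ 0.15  0.34 -0.29  2.02  0.13  0.8  -2.07]
50 0 0 ......................................YGGGGGGGbRRRRRRkkkkkkkkkkkbbbbYYbbbbbbYbbbbbbbbbbbbb
```

>>> {"method": "drive_tool", "body": {
  "deltas": [
    {"gripper":255,"offset":[0,0.003,0],"angular":[0,0,0]},
    {"gripper":255,"offset":[0,0.006,0],"angular":[0,0,0]},
    {"gripper":255,"offset":[0,0.007,0],"angular":[0,0,0]},
    {"gripper":255,"offset":[0,0.007,0],"angular":[0,0,0]},
    {"gripper":255,"offset":[0,0.007,0],"angular":[0,0,0]}
  ]
}}

```text
t: 11.95
eef_pos: [0.507, -0.0257, 0.2133]
tool_rot: [-0.001, 0.989, -0.147, 0.001]
contact_force: [1.7, 5.9, 3.2]
gripper_width: 0.003
grasp_force: 3.3
```

```bash
python3 -c "
from h import *
strip(save='pics/w6.png')"
```

```text
t 11.95 tip clamp [-41.6  -0.5 140.3] F [1.7 5.9 3.2] w 0.003 q [ 0.17  0.33 -0.28  2.02  0.13  0.8  -2.06]
50 0 0 .........................................GGGGGGbRRRRRRkkkkkkkkkkbbbbbbbbbbbbbbbbbbbbbbbbbb
```

>>> {"method": "drive_tool", "body": {
  "deltas": [
    {"gripper":255,"offset":[0,0.002,0],"angular":[0,0,0]},
    {"gripper":255,"offset":[0,0.004,0],"angular":[0,0,0]},
    {"gripper":255,"offset":[0,0.004,0],"angular":[0,0,0]},
    {"gripper":255,"offset":[0,0.004,0],"angular":[0,0,0]}
  ]
}}

```text
t: 12.4
eef_pos: [0.5062, -0.028, 0.2132]
tool_rot: [-0.002, 0.989, -0.147, 0.001]
contact_force: [3.2, 10.1, 0.7]
gripper_width: 0.001
grasp_force: 5.1
```

```bash
python3 -c "
from h import *
im=strip()
u,v=proj(optics.camera_model('wrist'),W(p,[45,0,50])).astype(int)
print(u,v)
a=[cv2.resize(i[v-30:v+50,u-60:u+60],None,fx=3.3,fy=5,interpolation=cv2.INTER_CUBIC) for i in (im,cv2.imread('pics/w6.png'))]
cv2.imwrite('pics/w7.png',np.hstack(a))"
```

```text
t 12.4 tip clamp [-44.1  -0.4 140.2] F [ 3.2 10.1  0.7] w 0.001 q [ 0.17  0.33 -0.28  2.02  0.12  0.8  -2.05]
50 0 0 ..........................................GGGGbRRRRRRkkkkkkkkkkkkbbbbbbbbbbbYYbbbYbbbbbbbb
152 199
```

View pics/w7.png

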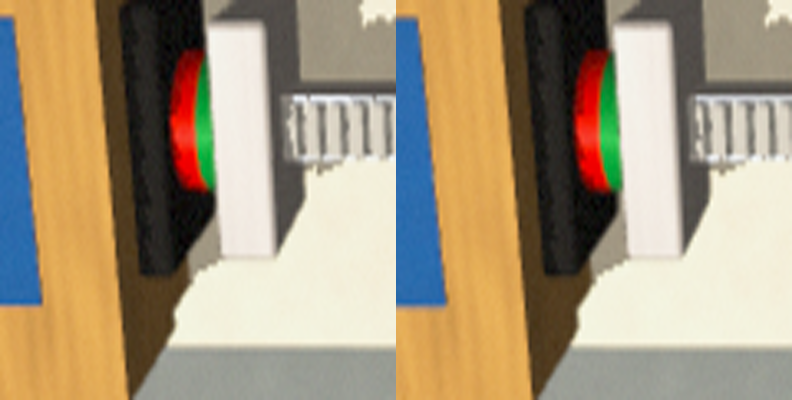

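Both crops show the same state: yellow is gone, green is still visible at (205,130), red at (185,130), and the black pad is on the lip. The strip reading puts compression at about 6.5 mm. I hold briefly, then hand in.

>>> {"method": "drive_tool", "body": {
  "deltas": [
    {"gripper":255,"offset":[0,0,0],"angular":[0,0,0]},
    {"gripper":255,"offset":[0,0,0],"angular":[0,0,0]},
    {"gripper":255,"offset":[0,0,0],"angular":[0,0,0]}
  ]
}}

```text
t: 12.75
eef_pos: [0.5062, -0.028, 0.2132]
tool_rot: [-0.002, 0.989, -0.147, 0.001]
contact_force: [3.9, 9.6, 0.3]
gripper_width: 0.004
grasp_force: 5.1
```

```bash
python3 -c "
from h import *
strip();print(bot.hand_in())"
```

```text
t 12.75 tip clamp [-44.1  -0.5 140.2] F [3.9 9.6 0.3] w 0.004 q [ 0.17  0.33 -0.28  2.02  0.12  0.8  -2.05]
50 0 0 ..........................................GGGGbRRRRRRkkkkkkkkkkkkbbbbbbbbbbbbYbbbbbbbbbbbb
the job is handed in; nothing more can be done
None
```

I handed the job in at about 12.8 s, with no verdict returned: both flaps are folded down, the pad presses the lip by roughly 6.5 mm by camera estimate (yellow gone, green showing), and the closed fingers still push the trigger squeezed with about 10 N.

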